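# Hook the two-claw tool arm into the slotted rack and press it down until it locks

### The arm

A 6-joint arm with a two-finger parallel gripper is mounted at the origin on the work surface. World frame = base frame: x ahead of the robot, y to its left, z up, the work surface at z = 0. Lengths are in mm, angles in rad, forces in N, time in s.
With the tool pointing down it reaches from about 375 to 975 mm from the base axis. Payload 3.8 kg.
Tool frame: the origin (TCP) lies between the finger pads; the fingertips stand 19 mm ahead of it and the grasp point (between the pads) is the TCP; z points along the fingers, y is the line along which they close (so a half turn about z gives the same grasp; the last joint's range is limited). The gripper opens to 85 mm and grips with 20 to 120 N. Pads are 22 mm wide; open, the fingers measure 114 mm over their backs; the gripper's body (76 mm by 85 mm) begins 54 mm behind the grasp point. The pads swing forward as they close: fully open they stand 13 mm farther back than shut.
Start: joints at [-1.232, 0.264, 1.604, -0, 1.274, -0.037], TCP at [247.731, -627.891, 250.28] pointing down, gripper open.
Joint ranges: [-2.63, 2.63], [-0.94, 2.18], [0.31, 2.57], [-1.31, 4.45], [0, 2.66], [-2.55, 2.55]. Speed limits (rad/s): [2.57, 2.57, 3.14, 3.14, 3.14, 3.14].

### API

Orientations are given as a rotation vector (axis times angle).
In Python, from station import arm, read_camera, camera_info, nets gives the robot as it stands. Calls block until the motion is done:
- arm.move_ptp(position, orientation): joint-space move of the TCP to a pose.
- arm.move_straight(position, frame=None, v=150): straight line of the TCP; frame=None keeps the orientation; v is the mean speed in mm/s.
- arm.goto_joints(angles): joint-space move.
- arm.move_gripper(opening): finger opening in mm; the grip force is fixed at half the most; returns when the fingers have stopped.
- arm.wait(seconds).
- arm.ik(position, orientation): joint angles nearest the present ones, or None.
- arm.read_state(): the state.
- read_camera(name): name is "scene" or "top" or "wrist"; returns the picture (420x560x3 uint8, blue, green, red); there is no depth.
- camera_info(name): a dict with "K" (3x3 intrinsics, pixels), "k1" (the pictures are not rectified: a ray, as slopes to the right and down, at radius r is drawn at 1 + k1 r^2 times it, then the intrinsics apply), "R" (3x3) and "t" (3): a world point X has camera coordinates R X + t. Camera axes: x right, y down, z forward; pixel columns grow to the right and rows downward; lengths in mm; the calibration is good to about 2 mm. A picture is of the moment at which its call begins: read the wrist's pose just before it. camera_info takes no time and is no camera call; for the wrist camera it gives the pose at the moment of the call.
A pose or a line that the arm cannot do raises arm.PlanningError and nothing moves.
- arm.sign_off(): hands the job in; it is judged then, once.
Trained networks look in the newest picture that a camera, given by its name, has taken for a name from the list of things; names that differ only in an ending like _2 or _b are one class to them, and where a whole thing is asked for, a point or a joint stands for the part that bears it (a point fixed in the world has none). Each returns a list of dicts, best first, with "conf" (0 to 1); they miss things now and then, are a little off and sometimes report something else, mostly with a low value. They report only what shows in the picture. A call takes as long as a camera call. They do not tell look-alikes from the thing itself.
- nets.masks_of(name, camera): "pixels" (420x560 bool, what is visible of it) and "rect" ([centre column, centre row, width, height] in pixels, round what is visible of it).
- nets.tip_of(name, camera): "position" ([column, row] in pixels: a listed point, or the origin of a listed thing).
The state is a dict: "t": time; "qpos": joint angles; "qd": joint speeds; "effort": joint torques, N m; "tool_pos": TCP position; "ee_rot": TCP orientation; "contact_force": force on the tool from outside, world axes, zero at the start; "moment": the same for the moment, N m; "width": finger opening in mm; "grip_force": force on a finger pad.
Only numpy, scipy, OpenCV 4.12 (cv2) and the standard library are available. Lean on these libraries where they do the work, as an engineer would, in place of code of your own. Each camera call takes 0.05 s, during which the arm holds its last target. There are 200 camera calls.

### The job

Pick up the tool arm with two claws, hook both claws into the slotted uprights of the bench rack, and press it down until the sprung latch snaps out over it and locks it; then let go. Feel for the slots, as the slotted panel may be clamped a little higher or lower than measured, and force nothing (never push the rack with more than 50 N). Leave the single-claw arm and everything else on the bench where it is.

Things in the scene. Friction and masses are not known exactly. Their poses are not given: they have to be found in the camera images.
- bracket: Loose two-claw tool arm, bare aluminium, 0.26-0.42 kg, stands upright on the bench. Origin: middle of the lower edge of its back's rear face; +x to the rear (claws point there), z up. Back: two cheeks 8 mm thick (x -8 to 0), 30 wide (centred y = -50, +50), z 0 to 60, joined by a bridge bar. A web (x -110 to -8) runs forward, with a 22 mm stub peg each side (x -98, z 30).
- grip (a point): On the bracket's web, a good place to grasp from above, fingers closing along y: bracket x -60, y 0, z 56 mm. The web is an upright plate 10 mm thick (y -5 to 5), z 0 to 68, with a nose up to z 83 at its front end (x -110 to -102). Axes as the bracket's.
- claw_left (a point): Rear lower tip of the claw at y = +50 of the bracket (x 11, z 24 mm). Each claw is 6 mm wide: a tongue (x 0 to 6, z 50 to 58) ending in a hook (x 6 to 11, z 24 to 58), so 34 mm tall and 11 mm long, with a 6 mm gap between hook and cheek. Axes as the bracket's.
- claw_right (a point): The same point of the claw at y = -50 of the bracket.
- bridge (a point): Middle of the top rear edge of the bracket's bridge bar (bracket x 0, y 0, z 22 mm), which the latch snaps over. The bar spans y -36 to 36, x -8 to 0, z 10 to 22, with nothing above it between the cheeks.
- rack: Bench rack, fixed. Origin on the bench below the uprights' front face; +x away from the side hooked onto, z up. Base x -30 to 140, y -120 to 120, 20 mm thick. Panel: two steel uprights x 0 to 4, 28 wide at y = -50, +50, up to z 197. Posts at y = -92, +92 (22 wide, x 2 to 26) and a crossbar (x 25 to 35) reach z 215. It must not be pushed with more than 50 N.
- slot_left (a point): Nominal middle of the slot in the upright at y = +50 of the rack (x 0, z 169.5 mm): 11 mm wide, 39 tall, sill at z 150, clear behind to x = 15. UNCERTAIN HEIGHT: the panel (uprights, slots and latch together) is clamped up to 11 mm higher or lower than all z values told here; no reading shows it; it stays put. x and y are true. Axes as the rack's.
- slot_right (a point): The same point of the slot at y = -50 of the rack; same height error.
- entry (a point): Where the bracket's origin is when it has just entered the slots mid-window, panel at nominal height (rack x 0, y 0, z 128.5 mm; axes as the rack's). It enters within 2.5 mm up or down of this, shifted by the panel's real height error. In the slots, the cheeks meet the uprights at x = 0; too high or low, the hooks meet steel with the origin at x = -11 mm. Keep it level and square.
- seat (a point): Where the bracket's origin is when fully home, panel at nominal height (rack x 0, y 0, z 100 mm; axes as the rack's): straight down from entry, 28.5 mm below it, tongues standing on the slots' sills. Once hooked there is 2 mm of play in x and 2.5 mm to each side in y.
- latch_nose (a point): Nominal lower front edge of the latch nose (rack x -6, y 0, z 123.2 mm), same height error as the slots. The nose is dark steel, 24 mm wide, stands 6 mm out of the panel's front, flat below, ramped above up to z 140.2.
- latch (a joint): How far the sprung latch is pushed in towards the rack's +x, m: 0 out, at most 0.010. Going down, the bracket's bridge bar pushes it in 4 to 6 mm (about 7 N at the latch, roughly 4 to 10 N of push down beyond its weight); it snaps back to 0 over the bar's top edge about 1.2 mm before the tongues meet the rigid sills: locked.
- single_arm: The other tool arm, same metal and shape but a single claw in the middle of one 44 mm wide cheek and no bridge bar; stands loose on the bench. Not wanted; leave it. Origin as for the two-claw arm.
- wax_tin: Small tin, 56 mm across, 35 mm high, standing on the rack's base behind the uprights. Origin at the middle of its underside.
- spindle: Turned wooden spindle, 48 mm across, 150 mm high, standing. Origin at the middle of its underside.
- mallet: Turned wooden mallet standing on its head, 80 mm across, 225 mm high. Origin at the middle of its underside.
- gouge: Hand tool, 260 mm long, lying on the bench along its x.
- sanding_block: Cork block 100 x 60 x 35 mm. Origin at the middle of its underside.
- oil_jar: Jar 60 mm across, 100 mm high. Origin at the middle of its underside.
There are look-alikes about, which are no part of the job. What is shaped like the bracket but orange or pink is not meant.

How it is judged:
By the outcome, as a careful person would: the job done as asked, in the order asked, and still so for the second after the job is handed in, with the robot touching nothing.
It also fails if it takes over 67 s, if anything falls off the work surface, if the arm or the gripper's body presses on something with over 40 N, if the wrist force passes 120 N, or if a joint passes its speed limit or range.

## Working session

There is one attempt and no reset: what is moved stays moved. The work goes in short steps, each a Python script; the robot and the scene stay as the last script left them, time stands still between calls to the robot, and variables do not carry over. Pictures are saved under pics/ and viewed, at most 10 in all, crops included, and the job is handed in when it is done.

```bash
ls; mkdir -p pics; cat > h.py <<'E'
import numpy as np, cv2
from scipy.optimize import least_squares
from scipy.spatial.transform import Rotation as Ro
from station import arm, read_camera, camera_info, nets
def ray(ci,px):
    K=np.array(ci["K"]);d=np.array([(px[0]-K[0,2])/K[0,0],(px[1]-K[1,2])/K[1,1]])
    u=d.copy()
    for _ in range(20): u=d/(1+ci["k1"]*(u@u))
    R=np.array(ci["R"]);return -R.T@np.array(ci["t"]), R.T@np.array([u[0],u[1],1.])
def at_z(ci,px,z):
    o,d=ray(ci,px);return o+d*(z-o[2])/d[2]
def proj(ci,X):
    K=np.array(ci["K"]);c=np.atleast_2d(X)@np.array(ci["R"]).T+np.array(ci["t"]);u=c[:,:2]/c[:,2:]
    u=u*(1+ci["k1"]*(u**2).sum(1,keepdims=True));return u@np.diag([K[0,0],K[1,1]])+[K[0,2],K[1,2]]
E
python3 - <<'E'
from h import *
for c in ["scene","top"]:
    cv2.imwrite(f"pics/{c}0.png",read_camera(c)); ci=camera_info(c); o=-np.array(ci["R"]).T@np.array(ci["t"]);print(c,o.round(),np.array(ci["K"])[0,0],ci["k1"])
    for n in ["bracket","single_arm","rack"]:
        for r in nets.masks_of(n,c)[:4]: print(' m',n,round(r["conf"],2),np.round(r["rect"]))
    for n in ["bracket","grip","claw_left","claw_right","bridge","slot_left","slot_right","latch_nose","rack","seat","entry","single_arm","mallet","spindle","oil_jar","sanding_block","gouge","wax_tin"]:
        for r in nets.tip_of(n,c)[:4]: print(n,round(r["conf"],2),np.round(r["position"],1))
E
```

```text
pics
scene [1076.  209. 1173.] 414.851980802416 -0.0825875419759112
 m bracket 0.77 [200. 192.  45.  49.]
 m bracket 0.72 [246. 209.  38.  43.]
 m bracket 0.59 [232. 160.  41.  34.]
 m single_arm 0.77 [373. 239.  24.  44.]
 m rack 0.88 [267. 280. 100. 108.]
bracket 0.74 [327.4 218.7]
bracket 0.71 [230.5 159.4]
bracket 0.64 [246.8 227.4]
grip 0.92 [248.1 206.2]
grip 0.68 [310.2 205. ]
grip 0.66 [204.  185.8]
claw_left 0.84 [258.4 232.3]
claw_left 0.81 [200.5 211.6]
claw_left 0.81 [333.7 202.6]
claw_left 0.61 [213.  155.5]
claw_right 0.9 [238.7 145.9]
claw_right 0.85 [176.6 193. ]
claw_right 0.7 [325.8 227.1]
claw_right 0.59 [229.  223.7]
bridge 0.77 [247.  226.4]
bridge 0.76 [323.5 220.2]
bridge 0.61 [227.8 156.7]
bridge 0.6 [192.7 202.7]
slot_left 0.85 [292.1 256.6]
slot_left 0.67 [274.9 274.6]
slot_right 0.87 [257.5 240.3]
latch_nose 0.88 [279.  254.7]
rack 0.58 [274.6 274.7]
seat 0.96 [275.9 258.4]
entry 0.92 [276.2 256.9]
single_arm 0.71 [367.9 259.1]
single_arm 0.42 [204.2 181.7]
mallet 0.63 [150.9 243.4]
spindle 0.72 [362.7 329.9]
oil_jar 0.72 [140.2 202.6]
sanding_block 0.85 [1
[... 747 characters left out ...]
.9 205.4]
claw_left 0.62 [286.2 209.6]
claw_left 0.49 [355.3 267.6]
claw_right 0.6 [315.8 203.7]
claw_right 0.59 [343.9 291.6]
claw_right 0.57 [369.2 215. ]
claw_right 0.54 [232.6 231.9]
bridge 0.78 [235.8 242.6]
bridge 0.69 [300.6 208.3]
bridge 0.66 [354.6 213.3]
bridge 0.66 [348.8 275.4]
slot_left 0.7 [243.8 167.2]
slot_right 0.67 [271.  169.5]
latch_nose 0.59 [256.9 174.9]
rack 0.6 [338.9 204.3]
rack 0.59 [258.8 180. ]
seat 0.79 [261.  170.9]
entry 0.7 [259.8 170.8]
single_arm 0.59 [195.2 215.7]
mallet 0.72 [363.5 171.2]
mallet 0.59 [260.  174.1]
spindle 0.78 [180.8 164.1]
oil_jar 0.83 [401.4 200.7]
sanding_block 0.92 [400.8 234.7]
sanding_block 0.47 [195.4 215.7]
gouge 0.73 [144.5 244.7]
```

View pics/top0.png

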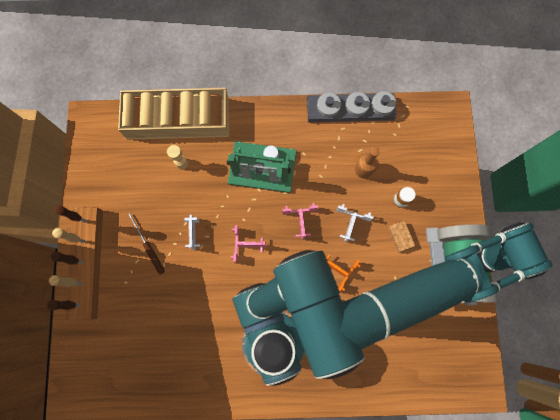

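View pics/scene0.png

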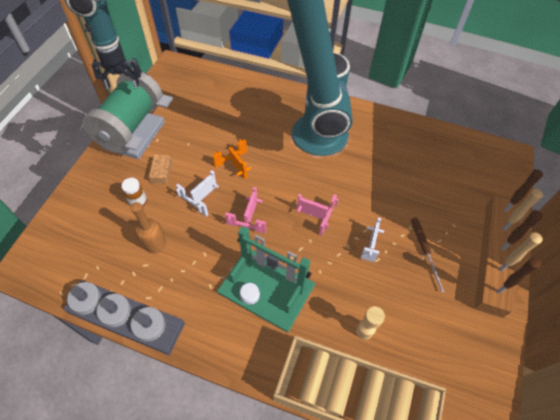

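The pictures show two pink two-claw arms (top 247,242 and 301,223), one orange arm (top 344,273), and two bare aluminium arms. Of those, (355,225) has two claws on its cross bar and (194,232) is narrow with a single cheek. The one at top (355,225) / scene (200,192) fits. I'll confirm it in a crop and fit poses for it and the rack.

```bash
cat >> h.py <<'E'
BP={"bracket":(0,0,0),"grip":(-60,0,56),"claw_left":(11,50,24),"claw_right":(11,-50,24),"bridge":(0,0,22)}
RP={"slot_left":(0,50,169.5),"slot_right":(0,-50,169.5),"latch_nose":(-6,0,123.2)}
def tf(p,X):
    c,s=np.cos(p[2]),np.sin(p[2]);X=np.atleast_2d(X)
    return np.c_[p[0]+c*X[:,0]-s*X[:,1],p[1]+s*X[:,0]+c*X[:,1],X[:,2]+(p[3] if len(p)>3 else 0)]
def fit(obs,x0):  # obs: list of (ci, model xyz, px)
    f=lambda p:np.concatenate([(proj(c,tf(p,m))[0]-q) for c,m,q in obs])
    r=least_squares(f,x0,loss="soft_l1",x_scale=[10,10,.1,10][:len(x0)]);return r.x,f(r.x).reshape(-1,2)
def near(name,cam,px,tol):
    L=[r for r in nets.tip_of(name,cam) if np.hypot(*(np.array(r["position"])-px))<tol]
    return L[0]["position"] if L else None
E
python3 - <<'E'
from h import *
T,S=camera_info("top"),camera_info("scene")
b={"bracket":[(354.9,211.9),None],"grip":[(349.2,224.2),(204,185.8)],"claw_left":[(338.9,205.4),(200.5,211.6)],"claw_right":[(369.2,215),(176.6,193)],"bridge":[(354.6,213.3),(192.7,202.7)]}
r={"slot_left":[(243.8,167.2),(292.1,256.6)],"slot_right":[(271,169.5),(257.5,240.3)],"latch_nose":[(256.9,174.9),(279,254.7)]}
for d,P,x0 in [(b,BP,(350,-300,0)),(r,RP,(550,0,0))]:
    obs=[(c,P[n],np.array(q)) for n,v in d.items() for c,q in zip((T,S),v) if q is not None]
    p,e=fit(obs,x0);print(p.round(3),e.round(1).tolist())
print({k:v for k,v in camera_info("wrist").items()}, arm.read_state()["tool_pos"],arm.read_state()["ee_rot"])
im=cv2.imread("pics/scene0.png");a=cv2.resize(im[160:225,150:250],(400,260),interpolation=3);b2=cv2.resize(im[205:270,325:425],(400,260),interpolation=3)
cv2.imwrite("pics/crop.png",np.hstack([a,b2]))
E
```

```text
[ 4.58392e+02 -3.06146e+02 -3.95000e-01] [[-2.1, 2.1], [0.4, 2.1], [-0.6, -0.5], [3.1, -0.1], [-1.7, 0.9], [-1.7, -0.2], [2.4, 2.2], [-1.0, -0.4], [-1.3, -0.7]]
[ 5.93924e+02  4.17350e+01 -1.37000e-01] [[-0.8, 0.2], [0.3, 0.0], [0.7, 0.9], [2.3, 0.7], [0.8, -0.7], [-2.2, -0.2]]
{'K': array([[354.19723343,   0.        , 282.47379566],
       [  0.        , 354.19723343, 207.57526116],
       [  0.        ,   0.        ,   1.        ]]), 'k1': -0.08128666443612441, 'R': array([[ 3.66887970e-01, -9.30265069e-01, -3.44246909e-04],
       [-8.79237930e-01, -3.46884164e-01,  3.26514991e-01],
       [-3.03864904e-01, -1.19491747e-01, -9.45191961e-01]]), 't': array([-674.71458167,  -41.26488952,  380.59143869])} [ 247.72183726 -627.89474029  250.28558753] [ 3.08627805e+00  5.86802676e-01 -1.56505876e-05]
```

View pics/crop.png

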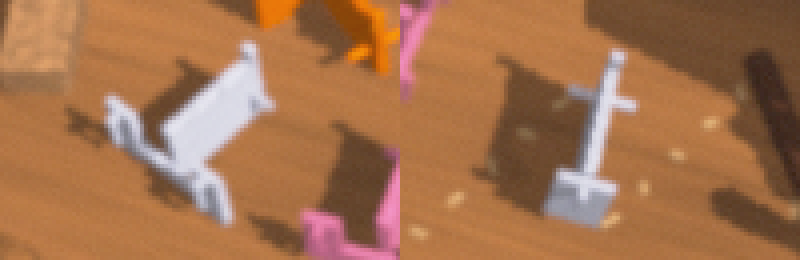

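The left crop, top (355,225), shows two cheeks with claws joined by a bar in bare metal: this is the bracket. The right crop, top (194,232), is the single-claw arm. Next, near wrist views of the bracket and the rack front.

```bash
cat >> h.py <<'E'
def down(yaw): # tool z down, tool x at world yaw
    return (Ro.from_euler("z",yaw)*Ro.from_rotvec([np.pi,0,0])).as_rotvec()
def look(names,P,p0,tol=45,cams=("wrist",),out=None):
    obs=[]
    for c in cams:
        ci=camera_info(c);im=read_camera(c)
        if out: cv2.imwrite(out,im)
        for n in names:
            g=proj(ci,tf(p0,P[n]))[0]
            if not(0<g[0]<560 and 0<g[1]<420): continue
            q=near(n,c,g,tol)
            if q is not None: obs.append((ci,P[n],np.array(q)))
    return obs
E
python3 - <<'E'
from h import *
b=(458.4,-306.1,-.395); r=(593.9,41.7,-.137)
for pos,yaw,tag in [(tf(b,(-60,0,0))[0],b[2],'b'),(tf(b,(-60,0,0))[0],b[2]+np.pi,'bflip'),(tf(r,(-100,0,0))[0],r[2],'r'),(tf(r,(-100,0,0))[0],r[2]+np.pi,'rflip'),(tf(r,(-60,0,0))[0],r[2],'r-60')]:
    pos[2]=240;print(tag,pos.round(),arm.ik(pos,down(yaw)))
g=tf(b,(-60,0,0))[0];g[2]=190
arm.move_ptp(g,down(b[2]))
obs=look(BP,BP,b,out="pics/wb.png");p,e=fit(obs,b);print(len(obs),p,e.round(1).tolist(),arm.read_state()["t"])
E
```

```text
b [ 403. -283.  240.] [-0.6628024  -0.07873745  1.99586638  0.          1.22446372  1.30299392]
bflip [ 403. -283.  240.] [-6.62802403e-01 -7.87374471e-02  1.99586638e+00 -4.44089210e-16
  1.22446372e+00 -1.83859873e+00]
r [495.  55. 240.] [ 6.13778122e-02 -6.77377864e-02  1.98564129e+00 -4.44089210e-16
  1.22368915e+00  1.76917414e+00]
rflip [495.  55. 240.] [ 0.06137781 -0.06773779  1.98564129  0.          1.22368915 -1.37241851]
r-60 [534.  50. 240.] [ 4.66806055e-02  9.12889027e-03  1.91094266e+00 -4.44089210e-16
  1.22152111e+00  1.75447693e+00]
5 [ 4.59565694e+02 -3.06160881e+02 -3.32337595e-01] [[0.2, 0.4], [0.4, 0.2], [-0.6, -1.3], [0.9, -0.6], [-1.0, 1.8]] 3.925
```

View pics/wb.png

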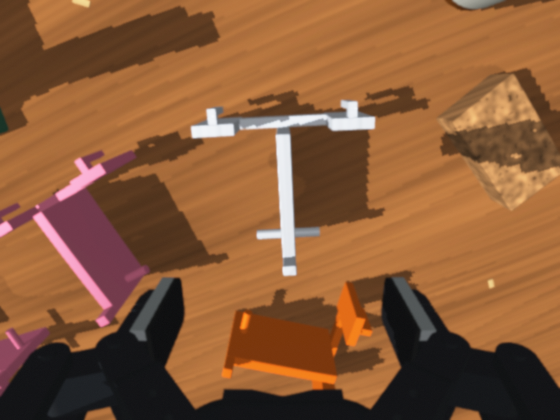

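The web runs from (283,125) to (290,270), with cheeks at (213,130) and (352,122), and the fingers have clear room around the grip. Before grasping, I'll look at the front of the rack with the camera tilted.

```bash
python3 - <<'E'
from h import *
r=(593.9,41.7,-.137); th=np.radians(35)
RP["rack"]=(0,0,0)
obs=[]
for k,(dx,y) in enumerate([(-86,-25),(-110,30)]):
    Rm=Ro.from_euler("z",r[2])*Ro.from_matrix(np.array([[-np.cos(th),0,np.sin(th)],[0,1,0],[-np.sin(th),0,-np.cos(th)]]).round(12))
    arm.move_ptp(tf(r,(dx,y,263))[0],Rm.as_rotvec())
    o=look(RP,RP,r,tol=70,out=f"pics/wr{k}.png");print(len(o));obs+=o
    if k==0: p,e=fit([q for q in obs],(*r,0.));print(p,e.round(1).tolist())
p,e=fit(obs,(*r,0.));print(p,e.round(1).tolist(),arm.read_state()["t"])
E
```

```text
2
[ 5.92126577e+02  4.17744549e+01 -2.43434427e-01  4.67608436e+00] [[-0.0, -0.0], [0.0, 0.0]]
4
[ 5.95397945e+02  4.18268750e+01 -1.80426581e-01  7.06460922e-01] [[-0.4, -1.1], [0.2, 0.3], [1.9, 0.8], [1.1, -0.1], [-4.2, 0.0], [-0.8, 0.0]] 6.9417
```

View pics/wr1.png

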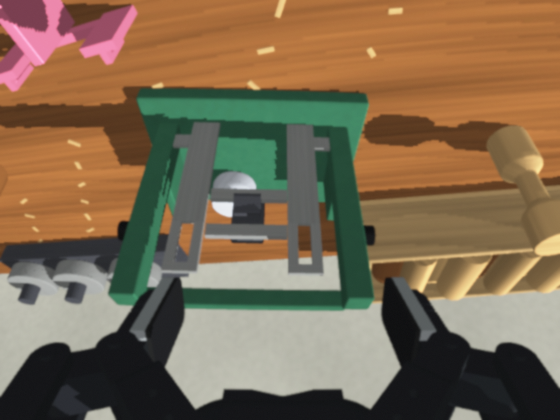

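The rack shows upside-down: base edge at row 95, crossbar at row 298, slots near (183,243) and (305,243), latch near (248,217). I'll enlarge it to pick corners.

```bash
python3 -c "
import cv2
im=cv2.imread('pics/wr1.png')[85:311,105:385];im=cv2.resize(im,None,fx=2.65,fy=2.65,interpolation=2)
for i in range(120,381,20):
    x=int((i-105)*2.65);cv2.line(im,(x,0),(x,6),(255,255,255),1);cv2.putText(im,str(i),(x-10,16),0,.35,(255,255,255))
for i in range(100,311,20):
    y=int((i-85)*2.65);cv2.line(im,(0,y),(6,y),(255,255,255),1);cv2.putText(im,str(i),(8,y+4),0,.35,(255,255,255))
cv2.imwrite('pics/wr1c.png',im)"
```

```text
(no output)
```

View pics/wr1c.png

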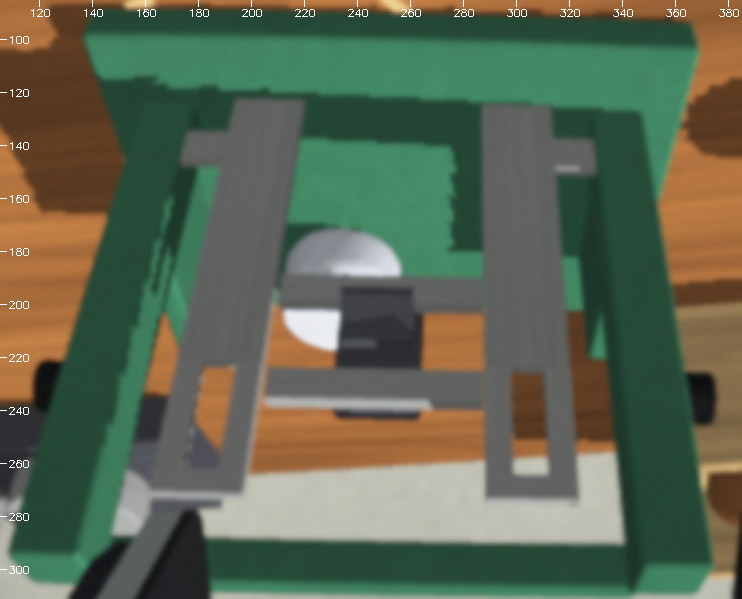

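```bash
cat > rk.py <<'E'
from h import *
r=(593.9,41.7,-.137); th=np.radians(35)
Rm=Ro.from_euler("z",r[2])*Ro.from_matrix(np.array([[-np.cos(th),0,np.sin(th)],[0,1,0],[-np.sin(th),0,-np.cos(th)]]).round(12))
ci=camera_info("wrist")
panel=[((0,-64,197),(150,490)),((0,-36,197),(243,492)),((0,36,197),(487,497)),((0,64,197),(578,498)),
((4,-55.5,150),(202,366)),((4,-44.5,150),(235,366)),((4,44.5,150),(512,373)),((4,55.5,150),(545,374)),((0,44.5,189),(513,474)),((0,55.5,189),(549,474))]
base=[((2,-103,215),(10,552)),((2,-81,215),(77,556)),((2,81,215),(648,566)),((2,103,215),(712,561)),((-30,-120,20),(85,33)),((-30,120,20),(697,48))]
px=lambda q:np.array([105+q[0]/2.65,85+q[1]/2.65])
def f(p):
    a=[proj(ci,tf((*p[:3],p[4]+p[3]),m))[0]-px(q) for m,q in panel]
    b=[proj(ci,tf((*p[:3],p[4]),m))[0]-px(q) for m,q in base]
    return np.r_[np.concatenate(a+b),p[4]/2]
s=least_squares(f,(*r,0,0),loss="soft_l1",x_scale=[10,10,.1,10,10]);print(s.x.round(3));print(f(s.x)[:-1].reshape(-1,2).round(1).tolist())
J=s.jac;print("sd/px",np.sqrt(np.diag(np.linalg.inv(J.T@J))).round(2))
E
python3 rk.py
```

```text
[ 5.98306e+02  3.91770e+01 -1.73000e-01 -1.70400e+00 -1.96300e+00]
[[-0.4, 0.2], [-0.1, 0.3], [-0.5, 0.1], [0.6, 0.1], [1.2, 0.1], [1.4, 0.4], [-0.9, -0.3], [-0.8, -0.4], [0.2, -0.2], [0.3, -0.1], [-1.9, -0.1], [1.0, -0.7], [-2.5, -0.7], [1.5, 1.2], [-2.4, 0.5], [1.7, 0.4]]
sd/px [0.96 0.37 0.01 0.58 0.69]
```

Rack fit: about (597, 40), yaw -0.17, panel about 2 mm low. Now I'll grasp the bracket with the camera turned to its front side, lift it, and go to a stand-off in front of the slots.

```bash
cat >> h.py <<'E'
def st(*k):
    s=arm.read_state();return [np.round(s[i],2).tolist() for i in k]
E
python3 - <<'E'
from h import *
b=(459.5,-306.2,-.337); r=(597.3,40.3,-.170)
g=tf(b,(-60,0,0))[0]; o=down(b[2]+np.pi)
g[2]=150;arm.move_ptp(g,o)
g[2]=56;arm.move_straight(g,v=100)
print(st("t","tool_pos","contact_force"))
arm.move_gripper(0);print(st("t","tool_pos","width","grip_force","contact_force"))
p=arm.read_state()["tool_pos"].copy() if hasattr(arm.read_state()["tool_pos"],"copy") else np.array(arm.read_state()["tool_pos"])
p[2]=240;arm.move_straight(p,v=150);print(st("t","tool_pos","width","grip_force","contact_force","moment"))
q=tf(r,(-60-45,0,56+128.5-1.7))[0]
arm.move_ptp(q,down(r[2]+np.pi));print(st("t","tool_pos","ee_rot","width","contact_force","moment"))
cv2.imwrite("pics/pre.png",read_camera("wrist"))
E
```

```text
[9.52, [403.45, -286.76, 56.66], [0.4, -0.16, -0.14]]
[10.19, [403.0, -286.61, 56.23], 9.02, 59.08, [-0.13, -0.66, 2.49]]
[11.57, [402.33, -286.06, 238.63], 8.71, 58.35, [0.38, -0.33, -3.94], [0.04, 0.07, -0.05]]
[12.92, [494.06, 57.29, 182.92], [0.27, 3.13, -0.0], 8.92, [-0.06, -0.2, -2.78], [0.03, 0.08, 0.01]]
```

View pics/pre.png

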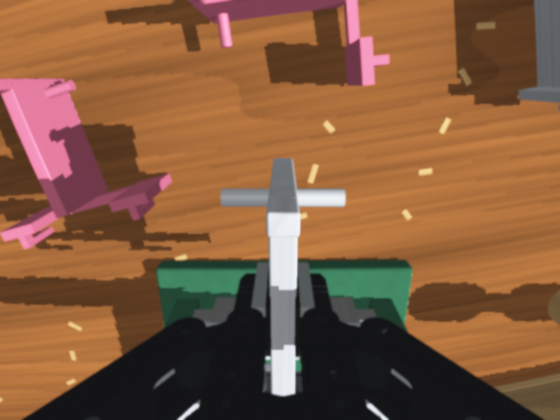

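The view shows the rack's base edge running level from (160,265) to (411,265), so the yaw is square; the web is near column 284. I'll measure the lateral offset numerically from the green edge.

```bash
python3 - <<'E'
from h import *
im=cv2.imread("pics/pre.png").astype(int);B,G,R=im[...,0],im[...,1],im[...,2]
m=(G>R+15)&(G>B+5)
for row in (264,266,268,270,274,278): 
    c=np.where(m[row])[0]; print(row,c.min(),c.max())
for col in (170,190,210,370,385,400):
    c=np.where(m[240:320,col])[0]+240; print(col,c.min(),c.max())
ci=camera_info("wrist"); r=(597.3,40.3,-.170)
print(proj(ci,tf(r,[(-30,-120,20),(-30,120,20),(-30,-120,0),(-30,120,0)])).round(1).tolist())
t=arm.read_state()["tool_pos"]; d=np.array(t)[:2]-r[:2];c,s=np.cos(r[2]),np.sin(r[2]);print("tool in rack",c*d[0]+s*d[1],-s*d[0]+c*d[1]); print(Ro.from_rotvec(arm.read_state()["ee_rot"]).as_matrix().round(4).tolist())
E
```

```text
264 161 407
266 159 409
268 157 411
270 156 411
274 157 411
278 157 410
170 262 319
190 262 316
210 262 309
370 261 308
385 261 318
400 261 319
[[152.7, 268.5], [413.2, 268.2], [159.7, 258.5], [406.2, 258.2]]
tool in rack -104.5026670528266 -0.9536678895986128
[[-0.9854, 0.1705, 0.0005], [0.1705, 0.9854, -0.0004], [-0.0006, -0.0003, -1.0]]
```

```bash
cat >> h.py <<'E'
R0=(597.3,41.1,-.170); ex=np.array([np.cos(R0[2]),np.sin(R0[2]),0]); ey=np.array([-ex[1],ex[0],0])
def pose(x,y,z): # bracket origin in rack -> TCP
    return tf(R0,(x-60,y,z+56.2))[0]
def where():
    s=arm.read_state();d=np.array(s["tool_pos"])-[*R0[:2],56.2];return np.array([d@ex+60,d@ey,d[2]])
def F():
    f=np.array(arm.read_state()["contact_force"]);return np.array([f@ex,f@ey,f[2]])
def go(x,y,z,v=60): arm.move_straight(pose(x,y,z),v=v)
def probe(x0,y,z,x1=3.,step=1.,lim=8.,v=30):
    go(x0,y,z); arm.wait(.1); f0=F(); x=x0
    while x<x1:
        x+=step; go(x,y,z,v); f=F()-f0
        if f[0]<-lim or np.linalg.norm(f)>lim+4: break
    arm.wait(.05);print("probe y%.1f z%.1f cmd x%.1f"%(y,z,x),"at",where().round(2),"dF",(F()-f0).round(1),"t",round(arm.read_state()["t"],2)); return x
E
python3 - <<'E'
from h import *
arm.move_straight(pose(-25,0,126.8),down(R0[2]+np.pi),v=80);arm.wait(.2);print(where(),F(),st("t","moment"))
x=probe(-16,0,126.8)
E
```

```text
[-2.52804622e+01 -7.44423613e-02  1.26616302e+02] [ 0.02266507  0.29472743 -2.91670932] [13.57, [-0.01, 0.04, 0.0]]
probe y0.0 z126.8 cmd x1.0 at [ -0.94  -0.19 126.62] dF [-7.5 -1.1  5.3] t 18.27
```

It entered on the first probe (cheeks against the uprights). Now down in small steps, watching the force.

```bash
cat > dn.py <<'E'
from h import *
import sys
z=float(sys.argv[1]);zend=float(sys.argv[2]);step=float(sys.argv[3]);x=float(sys.argv[4]);lim=float(sys.argv[5])
f00=np.array([0,.3,-2.9])
while z>zend:
    z-=step; go(x,0,z,60); f=F()-f00
    print("z%.1f"%z,where().round(1),f.round(1),round(arm.read_state()["t"],1))
    if f[2]>lim or np.abs(f[:2]).max()>20: break
E
python3 dn.py 126.8 112 2 0.2 16
```

```text
z124.8 [ -1.   0. 125.] [-6.5 -1.   4.5] 18.5
z122.8 [-1.000e+00  1.000e-01  1.231e+02] [-6.9 -1.3  4.5] 18.8
z120.8 [ -1.    0.2 121.2] [-7.   1.5  7. ] 19.0
z118.8 [ -1.1   0.3 119.3] [-7.8  0.2  6.6] 19.3
z116.8 [ -1.1   0.3 117.4] [-8.   0.   7.2] 19.5
z114.8 [ -1.1   0.4 115.5] [-7.9  0.3  7. ] 19.8
z112.8 [ -1.1   0.4 113.4] [-8.   0.   6.2] 20.0
z110.8 [ -2.2   0.2 110. ] [-7.6  0.8  2.8] 20.3
```

```bash
python3 dn.py 110.8 84 1 0.2 22
```

```text
z109.8 [ -2.1   0.2 109.1] [-6.3  0.1  2.7] 20.5
z108.8 [-2.100e+00  1.000e-01  1.081e+02] [-6.8 -0.3  2.2] 20.8
z107.8 [-2.100e+00  1.000e-01  1.071e+02] [-7.3 -0.4  2.5] 21.0
z106.8 [ -2.1   0.  106.1] [-7.   0.5  2.6] 21.3
z105.8 [ -2.1   0.  105.1] [-7.3  0.7  2.8] 21.5
z104.8 [ -2.1  -0.  104.1] [-7.   0.2  2.7] 21.8
z103.8 [ -2.1  -0.  103. ] [-7.   0.3  2.9] 22.0
z102.8 [ -2.1  -0.  102.1] [-7.2 -0.1  2.6] 22.3
z101.8 [ -2.1  -0.  101.1] [-7.6 -0.4  2.8] 22.5
z100.8 [ -2.   -0.  100.1] [-6.5  0.1  2.5] 22.8
z99.8 [-1.  -0.2 99. ] [-4.  -0.7 -1.3] 23.0
z98.8 [-0.9 -0.2 98.3] [-6.9 -1.3  0.6] 23.3
z97.8 [-0.9 -0.1 97.6] [-7.1 -2.1  2.2] 23.5
z96.8 [-0.9 -0.1 97.4] [-9.5 -2.3  6.8] 23.8
z95.8 [-0.9 -0.1 97.3] [-12.4  -1.5  12.7] 24.0
z94.8 [-0.9 -0.1 97.3] [-14.8  -2.2  15.5] 24.3
z93.8 [-1.  -0.1 97.2] [-18.2  -3.1  20.9] 24.5
z92.8 [-1.  -0.1 97. ] [-19.9  -4.   26.2] 24.8
```

The snap shows at z≈99.4 and the hard stop at z≈97.3. Relieve the press, tug up gently to check the lock, then release and back off.

```bash
python3 - <<'E'
from h import *
f00=np.array([0,.3,-2.9])
for z in (97.3,98.5,99.5,100.5):
    go(-.6,0,z,40);arm.wait(.1);print(z,where().round(2),(F()-f00).round(1))
    if (F()-f00)[2]<-8: break
go(-.8,0,97.3,40);arm.wait(.1);print(where().round(2),(F()-f00).round(1))
for n in ("scene","top"): pass
arm.move_gripper(60);print(st("t","width"),F().round(1))
p=np.array(arm.read_state()["tool_pos"]);p[2]=290;arm.move_straight(p,v=150)
th=np.radians(35);Rm=Ro.from_euler("z",R0[2])*Ro.from_matrix(np.array([[-np.cos(th),0,np.sin(th)],[0,1,0],[-np.sin(th),0,-np.cos(th)]]).round(12))
arm.move_ptp(tf(R0,(-110,10,285))[0],Rm.as_rotvec())
im=read_camera("wrist");cv2.imwrite("pics/end.png",cv2.resize(im,None,fx=1.4,fy=1.4));print(st("t","contact_force"))
E
```

```text
97.3 [-9.50e-01  5.00e-02  9.75e+01] [-5.8 -0.5  2.8]
98.5 [-0.99  0.   98.15] [-4.8 -0.1 -1. ]
99.5 [-9.700e-01 -7.000e-02  9.899e+01] [-3.3  0.1 -3.3]
100.5 [-0.99 -0.1  99.43] [  0.    1.4 -12.9]
[-9.600e-01 -2.000e-02  9.816e+01] [-5.2 -0.7 -2.3]
[27.07, 59.94] [-0.6 -0.9 -0.3]
[28.78, [0.1, 0.36, 0.53]]
```

View pics/end.png

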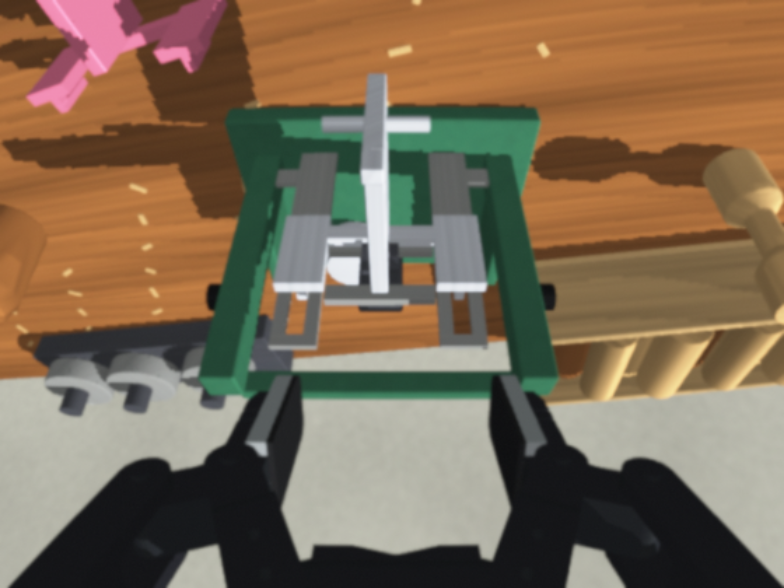

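The arm hangs with both cheeks level at (300,255) and (462,255), claws in both slots and the latch out at (380,265). The upward tug was held at about 13 N, so it is locked. I'm handing it in.

```bash
python3 -c "
from station import arm
print(arm.sign_off())"
```

```text
the job is handed in; nothing more can be done
None
```

The two-claw arm is hooked into both slots, latched (it held against a 13 N upward tug) and released, handed in at about 29 s with the highest push I read about 33 N; the hand-in gave no verdict.

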